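# Lock the painting stand with its headed pin

## Task

Swing the red arm that carries the white chin guard back until its tongue is fully home between the two fork plates of the painting stand. Then take the long pin with the orange knob from the wooden rack and push it down through the fork and the tongue until its flange sits flat on the top fork plate, and let go. Leave the short black-knobbed pin and everything else on the bench where it is.

Things in the scene. Friction and masses are not known exactly. Their poses are not given: they have to be found in the camera images.
- stand: The painting stand, bolted to the bench, place and yaw vary. Dark steel base 120 x 360 x 10 mm; origin on the bench between hinge post and fork. In its own frame (mm) the upright hinge axis is at (0, 130) and the fork hole at (0, -130); its -x side faces the robot. Nothing of the fork stands higher than 100 mm.
- fork_mouth (a point): Centre of the fork hole at the upper plate's top face, 100 mm above the bench; axes as the stand's. The aluminium fork is two level 60 x 60 x 12 mm plates, 88 to 100 and 54 to 66 mm above the bench, joined by a block at the stand's -y end. Each has an upright 19 mm hole with a 2 mm chamfer.
- fork_detent (a point): Spring ball in the lower fork plate's hole, behind the brass plug on the -x side, 60 mm above the bench. It grips the pin: once the pin's tip is past it (the flange still about 35 mm above the plate) the pin no longer sinks by its own weight and must be pushed down the rest of the way, with up to about 15 N (most near 25 mm from home).
- swing_hinge (a point): A point on the vertical hinge axis of the swing arm, 85 mm above the bench (level with the arm's top face).
- swing_arm (a joint): Angle (rad) of the red swing arm about its upright hinge. 0: home at its stop, along the stand's -y axis, tongue hole in line with the fork holes. Grows to 1.0 as it opens towards the robot (clockwise from above). Stiff hinge (0.15 N m, 1 N at the handle): it stays where left. Bar 24 mm wide, 71 to 85 mm above the bench.
- handle (a point): Grip point on the arm's handle, a round upright yellow post 18 mm in diameter, 165 mm from the hinge axis, from 85 to 140 mm above the bench; the point is on its axis, 120 mm up. The white chin guard on the arm (100 mm wide, top 155 mm above the bench) is centred 60 mm from the hinge axis, its edge about 45 mm from the post.
- tongue_hole (a point): Centre of the 20 mm hole in the arm's tongue (a 50 x 50 x 14 mm flat lug at the arm's end), at its top face, 85 mm above the bench and 260 mm from the hinge axis.
- rack: Wooden pin rack, fixed, 160 x 60 mm, top 90 mm above the bench; origin on the bench under its centre. Two 18 mm through holes at (-45, 0) and (+45, 0) mm in its own frame; in each hangs one pin by its flange, which one where varies.
- long_pin: The long headed pin, loose, upright, about 0.14 kg, 124 mm long. Origin at the centre of the tip, z up the pin: steel shank 16 mm in diameter from 0 to 80 mm (first 15 mm widen from a 7 mm tip), steel flange 38 mm in diameter from 80 to 88 mm, orange knob 24 mm in diameter from 88 to 124 mm.
- long_pin_flange (a point): Centre of the underside of the long pin's flange (80 mm above the tip); on fork_mouth when seated.
- short_pin: A like pin with a black knob and a shank of only 45 mm; a bystander that stays in the rack. Origin at the tip.
- tape_green: Bystander: green roll of tape lying flat, 100 mm across, 25 mm high.
- tape_yellow: Bystander: yellow roll of tape lying flat, 110 mm across, 36 mm high, with the orange roll on top.
- tape_orange: Bystander: orange roll of tape on the yellow one, 110 mm across, 24 mm high.
- jar: Bystander: amber paint jar, 60 mm across, 70 mm high.
- bottle_red: Bystander: red paint bottle, 52 mm across, 150 mm high.
- bottle_blue: Bystander: blue paint bottle, 52 mm across, 150 mm high.
- airbrush: Bystander: steel airbrush lying on the bench, 130 mm long, 16 mm high.
Not all that is in view belongs to the job. What is shaped like the long_pin but green or yellow is not meant.

How it is judged:
On the way, in this order (a step that is already met when the one before it is completed fails the run):
1. the arm is home: within 0.03 rad of its stop (value of joint swing_arm below 0.03 rad), for 0.2 s.
2. the long pin is through fork and tongue, its flange down on the upper fork plate (value of joint swing_arm below 0.03 rad and horizontal distance between long_pin_flange and fork_mouth below 0.005 m and z of long_pin_flange in the frame of fork_mouth below 0.004 m and angle between long_pin's own z axis and vertical below 0.1 rad), for 0.2 s.
At the end, for the whole second after the job is handed in: The arm is within 0.03 rad of its stop and the long pin stands upright (within 0.1 rad), at rest, through fork and tongue, the underside of its flange within 4 mm of the upper fork plate's top and centred on the hole within 5 mm (all of step 2 and linear speed of long_pin below 0.02 m/s); the robot touches nothing.
It fails at once if the short pin is moved by more than 30 mm (distance of short_pin from where it was at the start of the episode above 0.03 m).
It fails at once if a tape roll, jar, bottle or the airbrush is moved by more than 30 mm (distance of any of tape_green, tape_yellow, tape_orange, jar, bottle_red, bottle_blue, airbrush from where it was at the start of the episode above 0.03 m).
It also fails if it takes over 56 s, if anything falls off the work surface, if the arm or the gripper's body presses on something with over 40 N, if the wrist force passes 120 N, or if a joint passes its speed limit or range.

## Robot

A 6-joint arm with a two-finger parallel gripper is mounted at the origin on the work surface. World frame = base frame: x ahead of the robot, y to its left, z up, the work surface at z = 0. Lengths are in m, angles in rad, forces in N, time in s.
With the tool pointing down it reaches from about 0.375 to 0.9 m from the base axis. Payload 3.1 kg.
Tool frame: the origin (TCP) lies midway between the tips of the shut fingers; the grasp point (between the pads) lies 19 mm behind it (robot.grip_depth is the distance from the TCP to the grasp point, in m); z points along the fingers, y is the direction in which the jaws open and shut (so a half turn about z gives the same grasp; the last joint's range is limited). The gripper opens to 87 mm and grips with 3 to 60 N. Pads are 19 mm wide; open, the fingers measure 117 mm over their backs; the gripper's body (75 mm by 190 mm) begins 51 mm behind the grasp point.
Start: joints at [-0.178, 0.527, 1.433, -0, 1.181, -0.178], TCP at [0.625, 0, 0.223] pointing down, gripper open.
Joint ranges: [-3.08, 3.08], [-0.75, 2.2], [0.22, 2.44], [-1.43, 4.57], [0, 2.65], [-2.85, 2.85]. Speed limits (rad/s): [2.79, 2.79, 3.14, 3.14, 3.14, 3.14].

## Interface

Orientations are given as a unit quaternion [x, y, z, w].
In Python, from rig import robot gives the robot as it stands.
- The arm moves only by the tool carry_out, never from a script. Its arguments are lists of equal length, an entry for each row: "dr": the turn, a rotation vector about the world's x, y, z in rad, a list of three; "translation": the shift along the world's x, y, z in cm, a list of three; "grip": the opening, from 0 (shut) to 1 (fully open). A call has 1 to 20 rows; each row is the pose to reach, as a shift and turn from the pose commanded when the call began; what a row does not reach only later rows make up. A row lasts 1/12 s, in which the tool goes at most 41.7 mm and 7.16 degrees, less where a joint would pass 70% of its speed; a pose out of reach is approached as far as the arm can. A call with a gripper value outside its range is refused whole. The fingers move at their own pace and stop on an object; "newtons" is the grip in N (left out, the last holds). Time passes only in rows, so rows that repeat a pose let the fingers close. It gives the time, the measured TCP pose, the force and the opening at its end, in the units of the state.
- robot.get_obs(): the state, without advancing time (a new reading comes with each control period).
- robot.camera(name): name is "scene" or "side" or "wrist"; returns a dict with "color" (480x640x3 uint8, blue, green, red), "camera_matrix" (3x3 intrinsics, pixels), "dist_coeffs" ([k1, k2, p1, p2, k3] as OpenCV has them; the pictures are not rectified), "T" (4x4, takes a point from camera to world coordinates). Camera axes: x right, y down, z forward; pixel columns grow to the right and rows downward; lengths in m; the calibration is good to about 2 mm. A picture is of the moment at which its call begins. There is no depth.
- robot.hand_in(): hands the job in, once; it reports no verdict.
The state is a dict: "time": time; "q": joint angles; "joint_velocities": joint speeds; "joint_torque": joint torques, N m; "position": TCP position; "tool_rot": TCP orientation; "ft_force": force on the tool from outside, world axes, zero at the start; "moment": the same for the moment, N m; "grip_width": finger opening in m.
Only numpy, scipy, OpenCV 4.12 (cv2) and the standard library are available. Lean on these libraries where they do the work, as an engineer would, in place of code of your own. Each camera call takes 0.05 s, during which the arm holds its last target. There are 200 camera calls.

## Working session

There is one attempt and no reset: what is moved stays moved. The work goes in short steps, Python scripts to look and compute and a tool call to move; the robot and the scene stay as the last step left them, time stands still between calls to the robot, and variables do not carry over. Pictures are saved under pics/ and viewed, about 8 in all and at most 12, crops included, and the job is handed in when it is done.

Besides the shell and the picture viewer there is one more tool, called after ">>>" by a JSON object that holds its "op" and its "data". carry_out: Moves the arm, as the interface text tells. Its arguments: {"type":"object","properties":{"dr":{"type":"array"},"translation":{"type":"array"},"grip":{"type":"array"},"newtons":{"type":"number"}},"required":["dr","translation","grip"]}

```bash
mkdir -p pics; cat > h.py <<'E'
import numpy as np, cv2
from rig import robot
def snap(n,f):
    c=robot.camera(n); cv2.imwrite('pics/'+f,c['color'])
    np.savez('pics/'+f+'.npz',K=c['camera_matrix'],d=c['dist_coeffs'],T=c['T']); return c
def ray(f,uv):
    c=np.load('pics/'+f+'.npz'); p=cv2.undistortPoints(np.array([[uv]],float),c['K'],c['d'])[0,0]
    T=c['T']; return T[:3,3],T[:3,:3]@np.array([p[0],p[1],1])
def onz(f,uv,z):
    o,d=ray(f,uv); return o+d*(z-o[2])/d[2]
def proj(f,P):
    c=np.load('pics/'+f+'.npz');T=np.linalg.inv(c['T'])
    return cv2.projectPoints(np.array(P,float).reshape(-1,3),cv2.Rodrigues(T[:3,:3])[0],T[:3,3],c['K'],c['d'])[0][:,0]
E
python3 - <<'E'
from h import *
for n in ['scene','side','wrist']: print(n,snap(n,n+'0.png')['T'].round(3).tolist())
print(robot.get_obs())
E
```

```text
scene [[0.445, 0.756, -0.481, 1.217], [0.895, -0.385, 0.224, -0.277], [-0.015, -0.53, -0.848, 1.247], [0.0, 0.0, 0.0, 1.0]]
side [[0.996, -0.068, 0.05, 0.489], [-0.082, -0.636, 0.767, -0.845], [-0.02, -0.769, -0.639, 0.822], [0.0, 0.0, 0.0, 1.0]]
wrist [[1.0, 0.002, -0.003, 0.625], [0.001, -0.967, -0.256, 0.071], [-0.003, 0.256, -0.967, 0.384], [0.0, 0.0, 0.0, 1.0]]
{'time': 0.15, 'q': array([-1.78490337e-01,  5.28278986e-01,  1.43357894e+00, -3.95082378e-05,
        1.18140915e+00, -1.78490795e-01]), 'joint_velocities': array([ 0.00163827, -0.00389867, -0.00291549, -0.00011288, -0.00014134,
        0.00117001]), 'joint_torque': array([ 9.14956272e-04, -4.40429199e+01, -1.76841742e+01,  6.33679633e-02,
        5.52540855e-02, -1.06930895e-04]), 'position': array([6.24448311e-01, 1.23688301e-04, 2.21789478e-01]), 'tool_rot': array([ 7.07101058e-01,  7.07112009e-01, -4.92493400e-04, -6.77279242e-04]), 'ft_force': array([-0.2889698 ,  0.48978356,  0.08604846]), 'moment': array([ 0.01287745, -0.02671321,  0.03983096]), 'grip_width': 0.08737141477547729}
```

View pics/scene0.png

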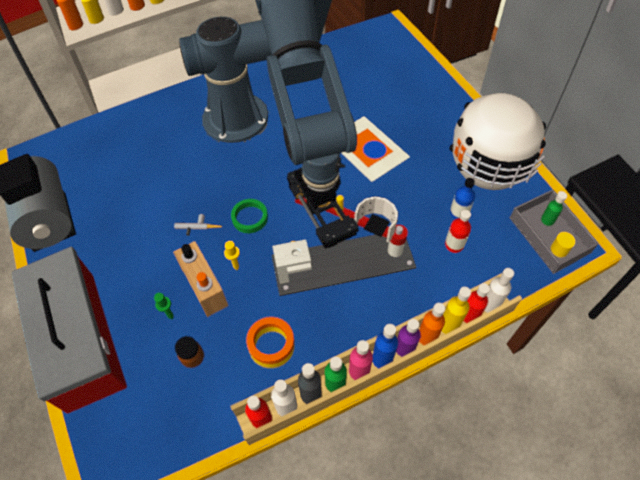

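View pics/side0.png

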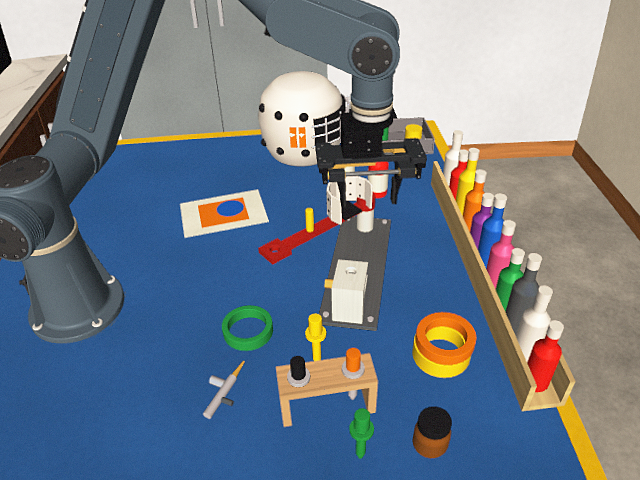

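The side view shows the fork hole near (350,270), the tongue hole near (276,249), the handle top near (309,210) and the orange knob near (353,352). I'll zoom in to get these more precisely.

```bash
python3 - <<'E'
from h import *
a=cv2.imread('pics/side0.png');b=cv2.imread('pics/scene0.png')
def crop(i,x,y,w,h): return cv2.resize(i[y:y+h,x:x+w],(400,300),interpolation=cv2.INTER_CUBIC)
# scale: side 2.5x(160x120)
m=np.vstack([np.hstack([crop(a,250,175,160,120),crop(a,260,290,160,120)]),np.hstack([crop(b,270,190,160,120),crop(b,150,210,160,120)])])
cv2.imwrite('pics/m.png',m)
f='side0.png'
for n,uv,z in [('fork',(350,270),.1),('tongue',(276,249),.085),('handle',(309,210),.14),('orange',(353,352),.134),('black',(297,361),.134),('hingetop',(366,207),.1)]:
    print(n,onz(f,uv,z).round(4))
E
```

```text
fork [ 0.5854 -0.0504  0.1   ]
tongue [0.4408 0.0474 0.085 ]
handle [0.5155 0.1026 0.14  ]
orange [ 0.5634 -0.2826  0.134 ]
black [ 0.4735 -0.2921  0.134 ]
hingetop [0.6453 0.1556 0.1   ]
```

View pics/m.png

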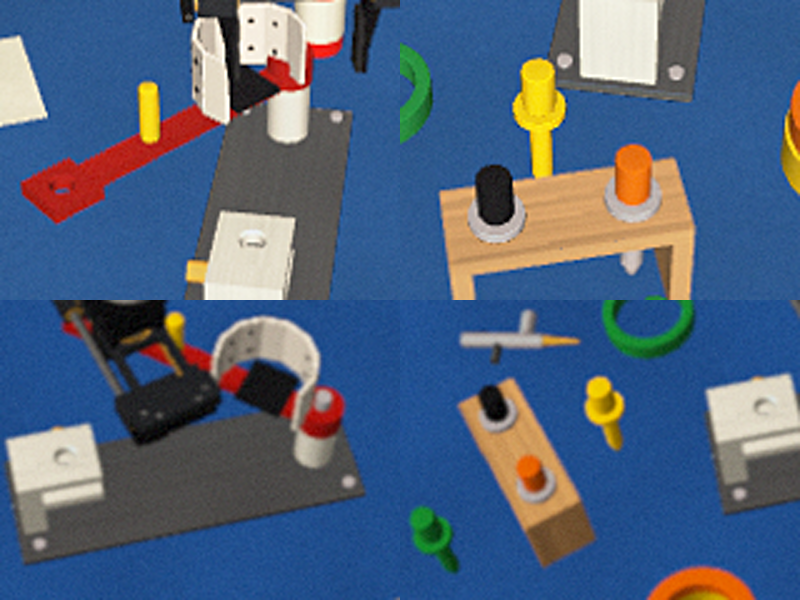

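```bash
python3 - <<'E'
from h import *
def tri(a,b):
    (o,d),(p,e)=ray('side0.png',a),ray('scene0.png',b)
    s,t=np.linalg.lstsq(np.c_[d,-e],p-o,rcond=None)[0]; P,Q=o+d*s,p+e*t
    return ((P+Q)/2).round(4),(P-Q).round(4)
for n,a,b in [('fork',(350.8,271),(296,252.3)),('handle',(310,209.4),(340.4,196.8)),('orange',(353.2,351.2),(202,274.8)),('black',(297.2,358.8),(186.4,246)),('yel',(315.2,316.8),(230,244.5)),('green',(361,413),(160.5,296))]: print(n,*tri(a,b))
for n,a,b,z in [('fork',(350.8,271),(296,252.3),.1),('handle',(310,209.4),(340.4,196.8),.14),('orange',(353.2,351.2),(202,274.8),.134),('black',(297.2,358.8),(186.4,246),.134),('tongue',(275,249),None,.085),('hinge',None,(399,229),.11)]:
    print(n,a and onz('side0.png',a,z).round(4),b and onz('scene0.png',b,z).round(4))
E
```

```text
fork [ 0.5872 -0.0542  0.0998] [-0.0013  0.001   0.0009]
handle [0.5172 0.1029 0.1418] [ 0.0009 -0.0006 -0.0008]
orange [ 0.5637 -0.2825  0.1358] [-0.  0.  0.]
black [ 0.4739 -0.2901  0.1372] [ 0.0002 -0.0002 -0.0002]
yel [ 0.5093 -0.1924  0.1251] [-0.0013  0.001   0.0009]
green [ 0.5634 -0.3894  0.1214] [-0.0008  0.0007  0.0004]
fork [ 0.5866 -0.0535  0.1   ] [ 0.5882 -0.0548  0.1   ]
handle [0.5177 0.1045 0.14  ] [0.5154 0.1039 0.14  ]
orange [ 0.5639 -0.281   0.134 ] [ 0.5627 -0.2825  0.134 ]
black [ 0.474  -0.2877  0.134 ] [ 0.4716 -0.29    0.134 ]
tongue [0.4387 0.0476 0.085 ] None
hinge None [0.6489 0.1982 0.11  ]
```

View pics/wrist0.png

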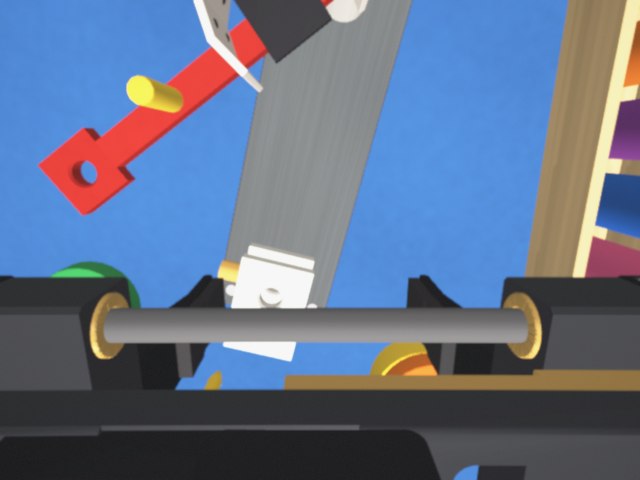

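The wrist view shows the handle top at (142,92), the tongue hole at (84,173) and the fork hole at (270,297). From these the hinge is about (0.649, 0.199), the stand yaw about -0.24 and the arm open about 0.71 rad. Next I grip the handle with the jaws tangential to its arc.

>>> {"op": "carry_out", "data": {"dr": [[0,0,-0.11],[0,0,-0.22],[0,0,-0.33],[0,0,-0.44],[0,0,-0.55],[0,0,-0.66],[0,0,-0.77],[0,0,-0.88],[0,0,-0.947],[0,0,-0.947],[0,0,-0.947],[0,0,-0.947],[0,0,-0.947],[0,0,-0.947],[0,0,-0.947],[0,0,-0.947]], "translation": [[-1.2,1.2,0],[-2.4,2.3,0],[-3.6,3.5,0],[-4.8,4.6,0],[-6,5.8,0],[-7.2,7,0],[-8.4,8.2,0],[-9.6,9.3,0],[-10.8,10.4,0],[-10.8,10.4,0],[-10.8,10.4,-2],[-10.8,10.4,-4.5],[-10.8,10.4,-7],[-10.8,10.4,-9.5],[-10.8,10.4,-12],[-10.8,10.4,-12]], "grip": [1,1,1,1,1,1,1,1,1,1,1,1,1,1,1,1], "newtons": 20}}

```text
time: 1.48
position: [0.5145, 0.1033, 0.0984]
tool_rot: [0.952, 0.308, -0.004, -0.001]
ft_force: [-0.2, 0.6, 0.5]
grip_width: 0.087
```

>>> {"op": "carry_out", "data": {"dr": [[0,0,0],[0,0,0],[0,0,0],[0,0,0],[0,0,0],[0,0,0],[0,0,0],[0,0,0],[0,0,0],[0,0,0]], "translation": [[0,0,0],[0,0,0],[0,0,0],[0,0,0],[0,0,0],[0,0,0],[0,0,0],[0,0,0],[0,0,0],[0,0,0]], "grip": [0,0,0,0,0,0,0,0,0,0], "newtons": 20}}

```text
time: 2.32
position: [0.5169, 0.1041, 0.1026]
tool_rot: [0.952, 0.307, -0.0, -0.0]
ft_force: [-0.0, 0.6, 0.4]
grip_width: 0.0282
```

```bash
python3 - <<'E'
from h import *
snap('wrist','w1.png'); o=robot.get_obs(); print(o['time'],o['position'],o['ft_force'],o['grip_width'])
h=np.array([.649,.199]); p0=np.array([.517,.104])
a=np.arctan2(*(p0-h)[::-1]); R=np.hypot(*(p0-h)); print(a,R)
for k in range(1,15):
    t=.707*k/13; q=h+R*np.array([np.cos(a+t),np.sin(a+t)])
    print(round(t,3),((q-p0)*100).round(1))
E
```

```text
2.3667 [0.51694091 0.10405447 0.10252528] [-0.52534643 -0.93171762 -0.559575  ] 0.024567524405953504
-2.5177692014087887 0.1626314852665375
0.054 [ 0.5 -0.7]
0.109 [ 1.1 -1.4]
0.163 [ 1.7 -2. ]
0.218 [ 2.4 -2.6]
0.272 [ 3.  -3.2]
0.326 [ 3.7 -3.7]
0.381 [ 4.5 -4.2]
0.435 [ 5.2 -4.7]
0.489 [ 6.  -5.1]
0.544 [ 6.8 -5.5]
0.598 [ 7.6 -5.8]
0.653 [ 8.5 -6.1]
0.707 [ 9.3 -6.3]
0.761 [10.2 -6.5]
```

>>> {"op": "carry_out", "data": {"dr": [[0,0,0],[0,0,0],[0,0,0],[0,0,0.054],[0,0,0.109],[0,0,0.163],[0,0,0.218],[0,0,0.272],[0,0,0.326],[0,0,0.381],[0,0,0.435],[0,0,0.489],[0,0,0.544],[0,0,0.598],[0,0,0.653],[0,0,0.68],[0,0,0.69],[0,0,0.69]], "translation": [[0,0,0],[0,0,0],[0,0,0],[0.5,-0.7,0],[1.1,-1.4,0],[1.7,-2.0,0],[2.4,-2.6,0],[3.0,-3.2,0],[3.7,-3.7,0],[4.5,-4.2,0],[5.2,-4.7,0],[6.0,-5.1,0],[6.8,-5.5,0],[7.6,-5.8,0],[8.5,-6.1,0],[8.9,-6.2,0],[9.1,-6.2,0],[9.1,-6.2,0]], "grip": [0,0,0,0,0,0,0,0,0,0,0,0,0,0,0,0,0,0]}}

```text
time: 3.87
position: [0.6081, 0.0407, 0.1025]
tool_rot: [0.792, 0.611, -0.001, 0.001]
ft_force: [-0.8, -5.7, 1.3]
grip_width: 0.0177
```

```bash
python3 - <<'E'
from h import *
snap('wrist','w2.png');snap('scene','s2.png');snap('side','d2.png')
o=robot.get_obs(); print(o['time'],o['position'],o['ft_force'],o['moment'],o['grip_width'])
f=lambda n,x,y:cv2.resize(cv2.imread('pics/'+n)[y:y+120,x:x+160],(400,300),interpolation=cv2.INTER_CUBIC)
cv2.imwrite('pics/m2.png',np.hstack([np.vstack([f('s2.png',260,190),f('d2.png',290,190)]),cv2.resize(cv2.imread('pics/w2.png'),(400,300)).repeat(1,0) if 0 else np.vstack([cv2.resize(cv2.imread('pics/w2.png'),(400,300)),np.zeros((300,400,3),np.uint8)])]))
E
```

```text
4.0167 [0.60776829 0.0408517  0.10249715] [-1.3772687  -4.8327517   0.63805639] [-8.25052221e-01  1.15856528e-01  2.85343322e-05] 0.017429563822081072
```

View pics/m2.png

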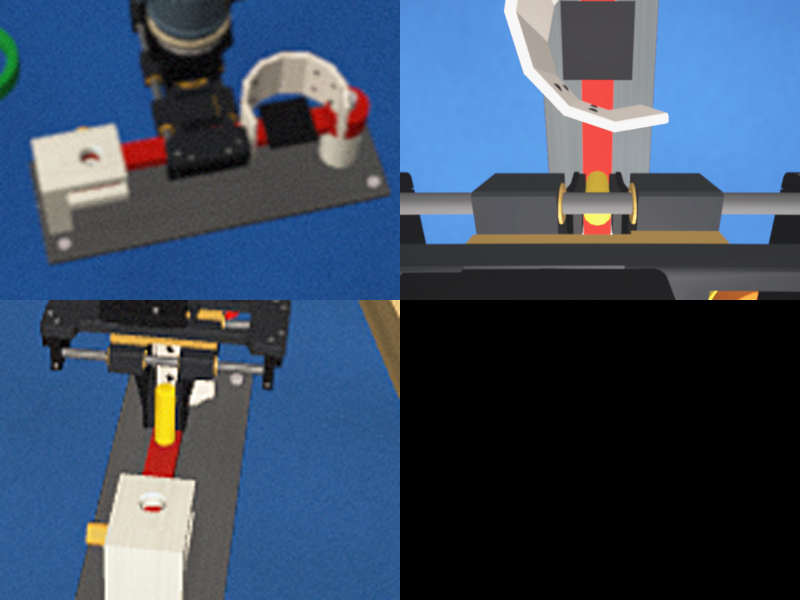

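The arm is nearly home: red shows in part of the fork hole. I'll push tangentially a few millimetres further to reach the stop.

>>> {"op": "carry_out", "data": {"dr": [[0,0,0.01],[0,0,0.017],[0,0,0.017],[0,0,0.017]], "translation": [[0.15,-0.04,0],[0.3,-0.07,0],[0.4,-0.1,0],[0.4,-0.1,0]], "grip": [0,0,0,0]}}

```text
time: 4.35
position: [0.6098, 0.0403, 0.1025]
tool_rot: [0.787, 0.617, -0.002, -0.001]
ft_force: [-3.7, -4.5, 4.0]
grip_width: 0.0175
```

>>> {"op": "carry_out", "data": {"dr": [[0,0,0],[0,0,0],[0,0,0],[0,0,0]], "translation": [[0.15,-0.04,0],[0.25,-0.06,0],[0.25,-0.06,0],[0.25,-0.06,0]], "grip": [0,0,0,0]}}

```text
time: 4.68
position: [0.6098, 0.0403, 0.1024]
tool_rot: [0.787, 0.617, -0.004, -0.003]
ft_force: [-9.4, -3.2, 6.8]
grip_width: 0.0175
```

>>> {"op": "carry_out", "data": {"dr": [[0,0,0],[0,0,0],[0,0,0],[0,0,0],[0,0,0],[0,0,0],[0,0,0],[0,0,0],[0,0,0],[0,0,0],[0,0,0],[0,0,0]], "translation": [[0,0,0],[0,0,0],[0,0,0],[0,0,0],[0,0,0],[0,0,0],[0,0,2],[0,0,4.5],[0,0,7],[0,0,9.5],[0,0,12],[0,0,12]], "grip": [0.7,0.7,0.7,0.7,0.7,0.7,0.7,0.7,0.7,0.7,0.7,0.7]}}

```text
time: 5.68
position: [0.6181, 0.0403, 0.2283]
tool_rot: [0.787, 0.617, 0.004, 0.004]
ft_force: [0.8, -0.4, 0.8]
grip_width: 0.0608
```

>>> {"op": "carry_out", "data": {"dr": [[0,0,-0.1],[0,0,-0.2],[0,0,-0.3],[0,0,-0.4],[0,0,-0.5],[0,0,-0.6],[0,0,-0.7],[0,0,-0.8],[0,0,-0.9],[0,0,-1.0],[0,0,-1.1],[0,0,-1.2],[0,0,-1.246],[0,0,-1.246],[0,0,-1.246],[0,0,-1.246]], "translation": [[-0.4,-2.6,0],[-0.8,-5.2,0],[-1.2,-7.8,0],[-1.6,-10.4,0],[-2,-13,0],[-2.4,-15.6,0],[-2.8,-18.2,0],[-3.2,-20.8,0],[-3.6,-23.4,0],[-4,-26,0],[-4.4,-28.6,0],[-4.8,-31,0],[-5.1,-32.2,0],[-5.1,-32.2,0],[-5.1,-32.2,0],[-5.1,-32.2,0]], "grip": [0.7,0.7,0.7,0.7,0.7,0.7,0.7,0.7,0.7,0.7,0.7,0.7,0.7,0.7,0.7,0.7]}}

```text
time: 7.02
position: [0.5633, -0.2804, 0.222]
tool_rot: [0.999, 0.043, -0.0, -0.001]
ft_force: [-1.0, -0.3, 0.8]
grip_width: 0.0609
```

```bash
python3 - <<'E'
from h import *
snap('wrist','w3.png');snap('scene','s3.png');snap('side','d3.png')
o=robot.get_obs(); print(o['time'],o['position'],o['tool_rot'],o['ft_force'],o['q'],o['grip_width'])
f=lambda n,x,y:cv2.resize(cv2.imread('pics/'+n)[y:y+120,x:x+160],(400,300),interpolation=cv2.INTER_CUBIC)
cv2.imwrite('pics/m3.png',np.hstack([np.vstack([f('s3.png',260,190),f('d3.png',290,190)]),np.vstack([cv2.resize(cv2.imread('pics/w3.png'),(400,300)),f('d3.png',260,290)])]))
E
```

```text
7.1667 [ 0.56368598 -0.28014463  0.22242895] [ 9.99055243e-01  4.34570666e-02 -1.42985357e-04 -2.90870412e-04] [-0.64337576  0.08428975 -0.22791092] [-6.38636005e-01  5.33980428e-01  1.42056173e+00  2.92499088e-04
  1.18763924e+00  8.45109374e-01] 0.061173812358645795
```

View pics/m3.png

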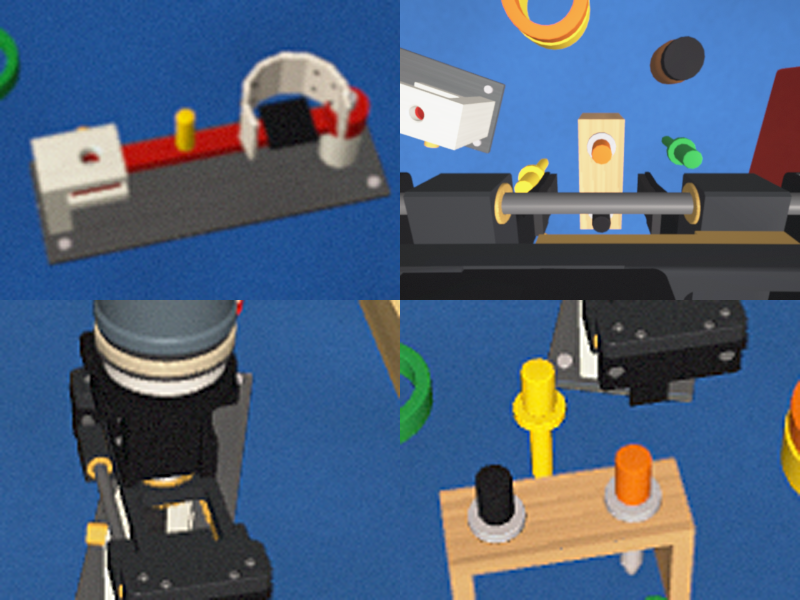

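The left panels show the arm in line with the fork, and the wrist view shows the orange knob between the jaws. I'll refine its position by fitting the knob silhouette.

```bash
cat >> h.py <<'E'
from scipy.optimize import least_squares
def orange(f):
    i=cv2.cvtColor(cv2.imread('pics/'+f),cv2.COLOR_BGR2HSV)
    return cv2.inRange(i,(5,170,90),(17,255,255))
def knobfit(f,box,x0,zb):
    m=orange(f); x,y,w,h=box; k=np.zeros_like(m); k[y:y+h,x:x+w]=m[y:y+h,x:x+w]
    n,l,s,c=cv2.connectedComponentsWithStats(k); j=1+np.argmax(s[1:,4]); t=c[j]
    a=np.linspace(0,6.28,40)
    def e(p):
        P=np.r_[[[p[0]+.012*np.cos(q),p[1]+.012*np.sin(q),z] for z in (zb,zb+.036) for q in a]]
        M=cv2.moments(cv2.convexHull(proj(f,P).astype(np.float32))); return np.array([M['m10']/M['m00'],M['m01']/M['m00']])-t
    r=least_squares(e,x0,x_scale=.01,diff_step=1e-3); return r.x.round(4),s[j],t
E
python3 - <<'E'
from h import *
print(knobfit('w3.png',(290,200,60,70),[.5637,-.2825],.098))
print(knobfit('d3.png',(335,335,40,40),[.5637,-.2825],.098))
E
```

```text
(array([ 0.563 , -0.2828]), array([307, 224,  29,  38, 791], dtype=int32), array([320.3653603 , 242.50189633]))
(array([ 0.5631, -0.2835]), array([346, 348,  15,  24, 307], dtype=int32), array([352.73289902, 359.41693811]))
```

>>> {"op": "carry_out", "data": {"dr": [[0,0,0],[0,0,0],[0,0,0],[0,0,0],[0,0,0],[0,0,0],[0,0,0],[0,0,0],[0,0,0],[0,0,0],[0,0,0],[0,0,0],[0,0,0],[0,0,0],[0,0,0],[0,0,0],[0,0,0],[0,0,0]], "translation": [[0,-0.15,-1.5],[0,-0.15,-4],[0,-0.15,-6.5],[0,-0.15,-9],[0,-0.15,-11],[0,-0.15,-11.9],[0,-0.15,-11.9],[0,-0.15,-11.9],[0,-0.15,-11.9],[0,-0.15,-11.9],[0,-0.15,-11.9],[0,-0.15,-11.9],[0,-0.15,-11.9],[0,-0.15,-11.9],[0,-0.15,-11.9],[0,-0.15,-11.9],[0,-0.15,-11.9],[0,-0.15,-11.9]], "grip": [0.7,0.7,0.7,0.7,0.7,0.7,0.7,0.7,0,0,0,0,0,0,0,0,0,0], "newtons": 45}}

```text
time: 8.67
position: [0.5639, -0.284, 0.104]
tool_rot: [0.999, 0.042, 0.001, 0.001]
ft_force: [-0.3, -4.1, 2.2]
grip_width: 0.0227
```

>>> {"op": "carry_out", "data": {"dr": [[0,0,0],[0,0,0],[0,0,0],[0,0,0],[0,0,0],[0,0,0],[0,0,0],[0,0,0],[0,0,0],[0,0,0],[0,0,0]], "translation": [[0,0,0.5],[0,0,1.5],[0,0,3],[0,0,4.5],[0,0,6],[0,0,7.5],[0,0,9],[0,0,10.5],[0,0,12],[0,0,13],[0,0,13]], "grip": [0,0,0,0,0,0,0,0,0,0,0]}}

```text
time: 9.58
position: [0.5643, -0.2829, 0.2359]
tool_rot: [0.999, 0.043, 0.001, 0.001]
ft_force: [0.1, 0.8, -1.2]
grip_width: 0.0229
```

>>> {"op": "carry_out", "data": {"dr": [[0,0,0],[0,0,0],[0,0,0],[0,0,0],[0,0,0],[0,0,0],[0,0,0],[0,0,0],[0,0,0],[0,0,0],[0,0,0],[0,0,0]], "translation": [[0.2,1.5,0],[0.4,4,0],[0.7,6.5,0],[1,9,0],[1.2,11.5,0],[1.5,14,0],[1.7,16.5,0],[2,19,0],[2.2,21.5,0],[2.35,22.9,0],[2.35,22.9,0],[2.35,22.9,0]], "grip": [0,0,0,0,0,0,0,0,0,0,0,0]}}

```text
time: 10.58
position: [0.5864, -0.0532, 0.2328]
tool_rot: [0.999, 0.043, -0.001, -0.0]
ft_force: [-0.1, -0.0, 0.1]
grip_width: 0.0233
```

```bash
python3 - <<'E'
from h import *
snap('wrist','w4.png');snap('scene','s4.png');snap('side','d4.png')
o=robot.get_obs(); print(o['time'],o['position'],o['tool_rot'],o['ft_force'],o['grip_width'])
for f in ['w4.png','s4.png','d4.png']: print(f,proj(f,[[.587,-.054,.141],[.587,-.054,.1]]).round(1).tolist())
f=lambda n,x,y:cv2.resize(cv2.imread('pics/'+n)[y:y+75,x:x+100],(400,300),interpolation=cv2.INTER_CUBIC)
cv2.imwrite('pics/m4.png',np.hstack([np.vstack([f('s4.png',245,205),f('d4.png',300,220)]),np.vstack([cv2.resize(cv2.imread('pics/w4.png'),(400,300)),f('s3.png',245,205)])]))
E
```

```text
10.7333 [ 0.58687233 -0.05519078  0.23326184] [ 9.99127124e-01  4.17720445e-02 -2.40271277e-04  1.69440892e-04] [ 0.41708386 -0.6898924  -0.48846266] 0.022655656763322127
w4.png [[318.3, 244.5], [317.9, 231.3]]
s4.png [[295.1, 243.1], [296.1, 251.8]]
d4.png [[351.2, 255.2], [351.0, 271.2]]
```

View pics/m4.png

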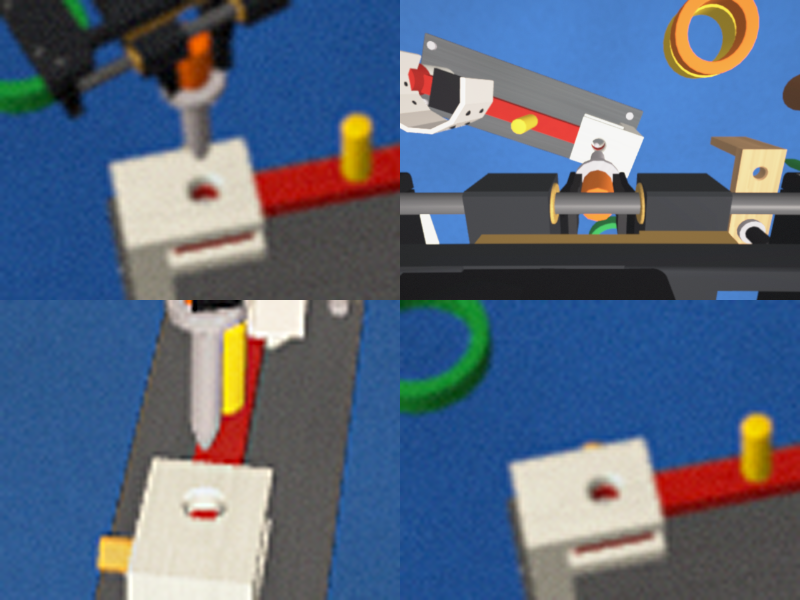

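Relative to the hole, the tip looks aligned to within about 1 px in both fixed views (scene tip (295,244) over hole (296,252), side tip (351,257) over hole (351,271)). Now inserting.

>>> {"op": "carry_out", "data": {"dr": [[0,0,0],[0,0,0],[0,0,0],[0,0,0],[0,0,0],[0,0,0],[0,0,0],[0,0,0]], "translation": [[0,0,-1],[0,0,-2],[0,0,-3],[0,0,-3.7],[0,0,-4.4],[0,0,-5.1],[0,0,-5.5],[0,0,-5.5]], "grip": [0,0,0,0,0,0,0,0]}}

```text
time: 11.4
position: [0.5863, -0.0539, 0.1773]
tool_rot: [0.999, 0.042, -0.001, -0.0]
ft_force: [-1.1, -0.7, -1.3]
grip_width: 0.0231
```

>>> {"op": "carry_out", "data": {"dr": [[0,0,0],[0,0,0],[0,0,0],[0,0,0],[0,0,0]], "translation": [[0,0,-0.6],[0,0,-1.2],[0,0,-1.8],[0,0,-2.4],[0,0,-2.4]], "grip": [0,0,0,0,0]}}

```text
time: 11.82
position: [0.586, -0.0538, 0.1531]
tool_rot: [0.999, 0.042, -0.001, -0.0]
ft_force: [-1.3, -0.3, -1.0]
grip_width: 0.0232
```

>>> {"op": "carry_out", "data": {"dr": [[0,0,0],[0,0,0],[0,0,0],[0,0,0],[0,0,0],[0,0,0]], "translation": [[0,0,-0.6],[0,0,-1.2],[0,0,-1.8],[0,0,-2.4],[0,0,-3],[0,0,-3]], "grip": [0,0,0,0,0,0]}}

```text
time: 12.32
position: [0.5877, -0.0542, 0.1247]
tool_rot: [0.999, 0.042, 0.001, 0.0]
ft_force: [1.1, 0.7, 0.5]
grip_width: 0.0232
```

>>> {"op": "carry_out", "data": {"dr": [[0,0,0],[0,0,0],[0,0,0],[0,0,0]], "translation": [[0,0,-0.4],[0,0,-0.8],[0,0,-1.0],[0,0,-1.0]], "grip": [0,0,0,0]}}

```text
time: 12.65
position: [0.5879, -0.0543, 0.1153]
tool_rot: [0.999, 0.042, 0.001, 0.0]
ft_force: [0.7, -0.6, 3.4]
grip_width: 0.0226
```

>>> {"op": "carry_out", "data": {"dr": [[0,0,0],[0,0,0],[0,0,0],[0,0,0]], "translation": [[0,0,-0.1],[0,0,-0.2],[0,0,-0.3],[0,0,-0.3]], "grip": [0,0,0,0]}}

```text
time: 12.98
position: [0.5883, -0.0543, 0.1138]
tool_rot: [0.999, 0.042, 0.002, 0.0]
ft_force: [-1.9, 0.2, 13.9]
grip_width: 0.0228
```

```bash
python3 - <<'E'
from h import *
snap('scene','s5.png');snap('side','d5.png')
o=robot.get_obs(); print(o['time'],o['position'],o['ft_force'],o['grip_width'])
f=lambda n,x,y:cv2.resize(cv2.imread('pics/'+n)[y:y+75,x:x+100],(400,300),interpolation=cv2.INTER_CUBIC)
cv2.imwrite('pics/m5.png',np.hstack([f('s5.png',245,205),f('d5.png',300,220)]))
E
```

```text
13.0833 [ 0.58826915 -0.05433008  0.11384452] [-1.39052218  0.97253166 13.94340973] 0.02282698661783786
```

View pics/m5.png

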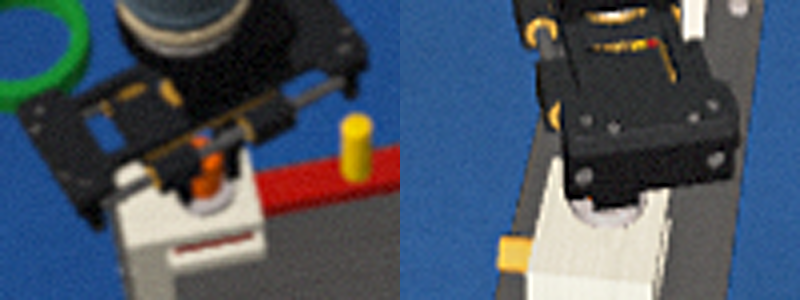

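The flange sits on the plate: z stalls at the predicted 0.114 and the force is rising. I'll press slightly more, release and lift.

>>> {"op": "carry_out", "data": {"dr": [[0,0,0],[0,0,0],[0,0,0]], "translation": [[0,0,-0.1],[0,0,-0.2],[0,0,-0.2]], "grip": [0,0,0]}}

```text
time: 13.33
position: [0.5883, -0.0544, 0.1138]
tool_rot: [0.999, 0.042, 0.002, 0.001]
ft_force: [-4.9, 1.3, 24.0]
grip_width: 0.0224
```

>>> {"op": "carry_out", "data": {"dr": [[0,0,0],[0,0,0],[0,0,0],[0,0,0],[0,0,0],[0,0,0],[0,0,0],[0,0,0],[0,0,0],[0,0,0],[0,0,0],[0,0,0],[0,0,0],[0,0,0],[0,0,0],[0,0,0]], "translation": [[0,0,0.3],[0,0,0.3],[0,0,0.3],[0,0,0.3],[0,0,0.3],[0,0,0.3],[0,0,1],[0,0,2.5],[0,0,5],[0,0,7.5],[0,0,10],[-1.5,-2,12],[-4,-5,12],[-6,-8,12],[-6,-8,12],[-6,-8,12]], "grip": [0.6,0.6,0.6,0.6,0.6,0.6,0.6,0.6,0.6,0.6,0.6,0.6,0.6,0.6,0.6,0.6]}}

```text
time: 14.67
position: [0.5263, -0.1353, 0.2301]
tool_rot: [0.999, 0.041, 0.0, -0.0]
ft_force: [0.4, 0.7, 0.4]
grip_width: 0.0524
```

```bash
python3 - <<'E'
from h import *
snap('scene','s6.png');snap('side','d6.png');snap('wrist','w6.png')
o=robot.get_obs(); print(o['time'],o['position'],o['ft_force'],o['grip_width'])
print(knobfit('s6.png',(275,220,40,40),[.587,-.054],.108))
for n in ['s6.png','d6.png']: print(proj(n,[[.587,-.054,.144],[.587,-.054,.108]]).round(1).tolist())
f=lambda n,x,y,w=100:cv2.resize(cv2.imread('pics/'+n)[y:y+w*3//4,x:x+w],(400,300),interpolation=cv2.INTER_CUBIC)
cv2.imwrite('pics/m6.png',np.hstack([np.vstack([f('s6.png',245,205),f('d6.png',300,220)]),np.vstack([f('s6.png',140,170,300),f('w6.png',0,0,640)])]))
E
```

```text
14.8167 [ 0.52754489 -0.13341642  0.229602  ] [-0.00456858  1.08577875  0.04024443] 0.05226038170461772
(array([ 0.587 , -0.0551]), array([291, 240,   9,  14, 110], dtype=int32), array([295.07272727, 246.44545455]))
[[295.0, 242.5], [295.9, 250.1]]
[[351.2, 254.0], [351.1, 268.1]]
```

View pics/m6.png

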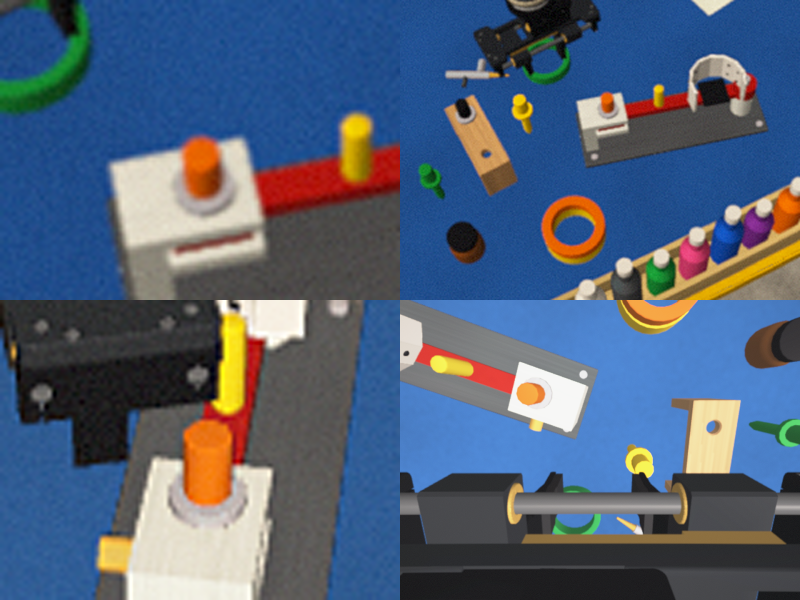

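The pin stands upright with its flange flat on the fork plate, and the gripper is clear. The other items on the bench look undisturbed.

```bash
python3 -c "
from rig import robot
print(robot.hand_in())"
```

```text
the job is handed in; nothing more can be done
None
```

The swing arm is home, the orange-knobbed pin is seated through fork and tongue, and the job is handed in at about 15 s of the 56 s allowed. No verdict came back, so the checks below are my own.

- **Arm:** I gripped the handle and swung it about 0.7 rad to its stop. There it stopped moving while the push force rose to about 9 N. I did not measure the joint angle itself, but the pin going through fork and tongue agrees with it being home.
- **Pin:** It went in with little force, under 4 N in the readings on the way down. It then stopped at the predicted height (tool at 0.114 m), and pressing to 24 N moved it no further.
- **After release:** A fit to the knob in the scene picture put the pin within about 1 mm of the fork hole. The last pictures show it upright with the flange flat on the plate, the short pin still in the rack, the nearby items where they were and the gripper clear. I compared the bystanders by eye only, and the paint bottles were outside the final crops.

No check failed. The position estimates from the different cameras differed by 1–3 mm.

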